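# Slide the saucepan to the keep-warm zone

### The arm

A 6-joint arm with a two-finger parallel gripper is mounted at the origin on a cart in front of the work surface, level with it; the furniture and walls round the work are solid. World frame = base frame: x ahead of the robot, y to its left, z up, the work surface at z = 0. Lengths are in m, angles in rad, forces in N, time in s.
With the tool pointing down it reaches from about 0.275 to 0.825 m from the base axis. Payload 4.9 kg.
Tool frame: the origin (TCP) lies midway between the tips of the shut fingers; the grasp point (between the pads) lies 19 mm behind it (grip_point_offset is the distance from the TCP to the grasp point, in m); z points along the fingers, y is the line along which they close (so a half turn about z gives the same grasp; the last joint's range is limited). The gripper opens to 85 mm and grips with 20 to 120 N. Pads are 22 mm wide; open, the fingers measure 114 mm over their backs; the gripper's body (76 mm by 85 mm) begins 54 mm behind the grasp point. The pads swing forward as they close: fully open they stand 13 mm farther back than shut.
Start: joints at [1.205, 0.326, -0.193, 1.052, 0, 1.437], TCP at [0.126, 0.535, 0.231] pointing down, gripper open.
Joint ranges: [-2.65, 2.65], [-0.97, 1.79], [-1.3, 1.35], [-1.93, 2.1], [-1.47, 1.37], [-3.14, 3.14]. Speed limits (rad/s): [2.57, 2.57, 3.14, 3.14, 3.14, 3.14].

### API

Orientations are given as a rotation vector (axis times angle).
In Python, from cell import * gives the robot as it stands. Calls block until the motion is done:
- movep(position, orientation): joint-space move of the TCP to a pose.
- move_l(position, velocity=0.15, rot=None, until_force=None): straight line of the TCP; rot=None keeps the orientation; velocity is the mean speed in m/s. With until_force (N) it stops when the force on the tool has changed by that much, and returns True; else False.
- set_joints(angles): joint-space move.
- let_go() and grab(newtons=None): open the fingers fully, or close them until they stop; newtons is the grip in N (None keeps the last).
- sleep(seconds).
- ik(position, orientation): joint angles nearest the present ones, or None.
- get_state(): the state.
- grab_frame(name): name is "scene" or "side" or "wrist"; returns a dict with "img" (480x640x3 uint8, red, green, blue), "fx", "fy", "cx", "cy" (pixels), "k1" (the pictures are not rectified: a ray, as slopes to the right and down, at radius r is drawn at 1 + k1 r^2 times it, then the intrinsics apply), "cam_to_world" (4x4, takes a point from camera to world coordinates); the wrist camera has in their place "T_tool_cam" (4x4, takes a point from camera to tool coordinates, whose origin is the TCP and whose axes are the flange's). Camera axes: x right, y down, z forward; pixel columns grow to the right and rows downward; lengths in m; the calibration is good to about 2 mm. A picture is of the moment at which its call begins: read the wrist's pose just before it. There is no depth.
A pose or a line that the arm cannot do raises MotionError and nothing moves.
- sign_off(): hands the job in; it is judged then, once.
Trained networks look in the newest picture that a camera, given by its name, has taken for a name from the list of things; names that differ only in an ending like _2 or _b are one class to them, and where a whole thing is asked for, a point or a joint stands for the part that bears it (a point fixed in the world has none). Each returns a list of dicts, best first, with "score" (0 to 1); they miss things now and then, are a little off and sometimes report something else, mostly with a low value. They report only what shows in the picture. A call takes as long as a camera call.
- spot_in(camera, name): "centre" ([column, row] in pixels, amid what is visible of it).
- silhouettes(camera, name): "mask" (480x640 bool, what is visible of it) and "centre" ([column, row] in pixels, amid what is visible of it).
- tip_of(camera, name): "centre" ([column, row] in pixels: a listed point, or the origin of a listed thing).
The state is a dict: "clock": time; "q": joint angles; "joint_velocities": joint speeds; "tau": joint torques, N m; "position": TCP position; "eef_rot": TCP orientation; "contact_force": force on the tool from outside, world axes, zero at the start; "wrist_torque": the same for the moment, N m; "finger_gap": opening from 0.0 (shut) to 1.0 (fully open); "grasp_force": force on a finger pad.
Only numpy, scipy, OpenCV 4.12 (cv2) and the standard library are available. Lean on these libraries where they do the work, as an engineer would, in place of code of your own. Each camera call takes 0.05 s, during which the arm holds its last target. There are 200 camera calls.

### The job

The cream saucepan stands on the orange-ringed boiling zone of the black two-zone hob. Slide it sideways across the glass, without lifting or tipping it, until it stands centred on the other zone, the white-ringed keep-warm zone. Leave the kitchen timer beside the hob where it stands.

Things in the scene. Friction and masses are not known exactly. Their poses are not given: they have to be found in the camera images.
- pan_centre (a point): Centre of the underside of the loose cream saucepan, 0.55 to 0.9 kg, open-topped: 209 mm across the rim, 178 at the foot, rim 105 mm up, 12 to 25 mm thick; inside, 140 mm diameter is free down to 4 mm. z up; black handle on its own -x side (towards the robot, +-35 deg), rising to 260 mm up, 190 mm out. Shut fingers inside can tow it by the wall (gripper body above the rim), or pinch the rim.
- warm_zone: Destination: keep-warm zone printed flat on the hob's black glass, two white rings (216 and 120 mm across) and a white centre cross; fixed. Origin at its centre on the glass, z up; the other zone's centre is 236 mm away, along its +y or -y. The hob is a fixed slab 236 x 481 mm, its smooth glass (friction about 0.3) 22 mm above the worktop.
- boil_zone: The boiling zone on the same glass, one orange ring 216 mm across with an orange centre cross, where the saucepan starts (within 12 mm of centred); fixed. Origin at its centre on the glass, z up.
- timer: Bystander: small round red and cream kitchen timer, 62 mm across and 61 mm high, loose on the worktop to the left of the hob. Origin at the centre of its underside.

How it is judged:
By the outcome, as a careful person would: the job done as asked, in the order asked, and still so for the second after the job is handed in, with the robot touching nothing.
It also fails if it takes over 42 s, if anything falls off the work surface, if the arm or the gripper's body presses on something with over 40 N, if the wrist force passes 120 N, or if a joint passes its speed limit or range.

## Working session

There is one attempt and no reset: what is moved stays moved. The work goes in short steps, each a Python script; the robot and the scene stay as the last script left them, time stands still between calls to the robot, and variables do not carry over. Pictures are saved under pics/ and viewed, at most 10 in all, crops included, and the job is handed in when it is done.

```bash
mkdir -p pics
cat > h.py <<'E'
from cell import *
import numpy as np, cv2
def ray(f,px):
    d=np.array([(px[0]-f['cx'])/f['fx'],(px[1]-f['cy'])/f['fy']]); u=d.copy()
    for _ in range(20): u=d/(1+f['k1']*(u@u))
    T=np.array(f['cam_to_world']) if 'cam_to_world' in f else f['T']
    return T[:3,3],T[:3,:3]@np.array([u[0],u[1],1])
def at(f,px,z):
    o,d=ray(f,px); return o+d*(z-o[2])/d[2]
def proj(f,P):
    T=np.array(f['cam_to_world']); p=(np.asarray(P)-T[:3,3])@T[:3,:3]; u=p[:,:2]/p[:,2:]
    u=u*(1+f['k1']*(u**2).sum(1,keepdims=True)); return u*[f['fx'],f['fy']]+[f['cx'],f['cy']]
E
python3 - <<'E'
from h import *
ims=[]
for c in ('scene','side'):
    f=grab_frame(c); ims.append(f['img'][:,:,::-1])
    cv2.imwrite(f'pics/{c}0.png',ims[-1])
    print(c,np.array(f['cam_to_world'])[:3,3])
    for n,z in (('pan_centre',.022),('warm_zone',.022),('boil_zone',.022),('timer',0)):
        for r in tip_of(c,n)[:2]: print(n,r['score'],r['centre'],at(f,r['centre'],z).round(4))
s=get_state(); print(s['clock'],s['eef_rot'],s['contact_force'])
E
```

```text
scene [0.13073831 0.90174993 1.06342964]
pan_centre 0.56 [360.8, 221.9] [0.4649 0.0743 0.022 ]
warm_zone 0.9 [398.5, 152.8] [ 0.4796 -0.1817  0.022 ]
timer 0.92 [236.7, 343.1] [0.5541 0.4656 0.    ]
side [0.49312582 1.12685695 0.41969909]
timer 0.7 [281.6, 345.8] [0.5541 0.4603 0.    ]
0.5 [-3.63285043e-01 -3.12049751e+00  2.59768016e-04] [ 0.46026487 -0.4448882  -0.30036116]
```

View pics/scene0.png

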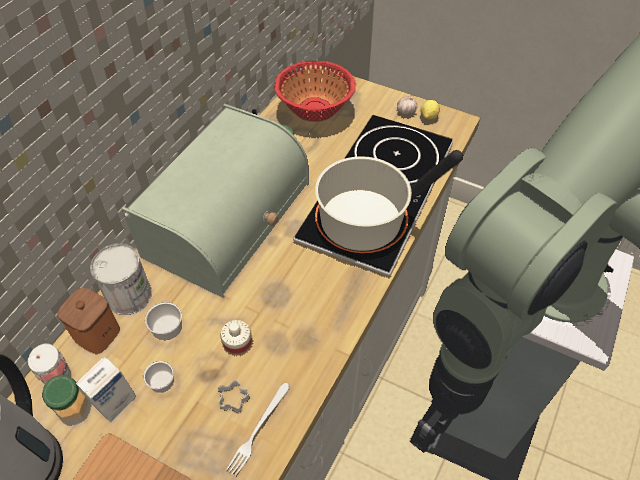

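View pics/side0.png

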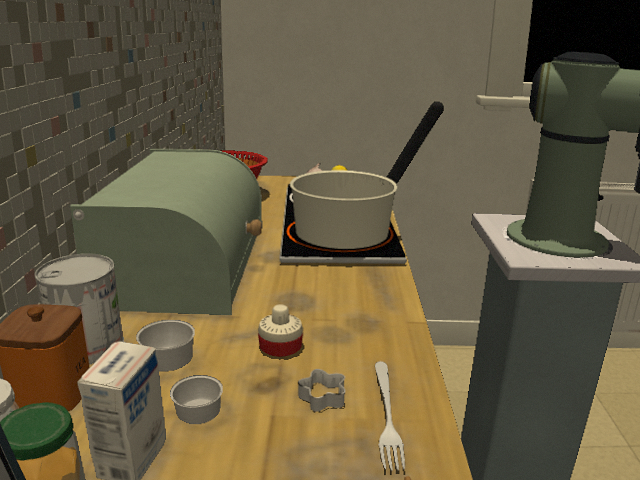

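The scene view shows the pan (rim about (363,190)) on the orange ring, with the white cross at (397,153). The black handle tip is near (458,156), and the timer at (236,337) is well clear. The side view agrees. Next I'll fit the pan pose and check arm clearance to the handle.

```bash
cat >> h.py <<'E'
from scipy.optimize import minimize
a=np.linspace(0,2*np.pi,120)
def circ(c,r,z): return np.c_[c[0]+r*np.cos(a),c[1]+r*np.sin(a),0*a+z]
def fitpan(views,c0):
    def cost(c):
        t=0
        for f,m in views:
            P=np.r_[circ(c,.1045,.127),circ(c,.089,.024)]
            h=cv2.convexHull(proj(f,P).astype(np.float32))
            k=np.zeros((1920,2560),np.uint8); cv2.fillPoly(k,[((h+.5)*4*16).astype(np.int32)],1,shift=4)
            k=cv2.resize(k.astype(np.float32),(640,480),interpolation=cv2.INTER_AREA)
            t+=np.abs(k-m).sum()/m.sum()
        return t
    r=minimize(cost,c0,method='Nelder-Mead',options=dict(initial_simplex=[c0,[c0[0]+.01,c0[1]],[c0[0],c0[1]+.01]],xatol=1e-4))
    return r.x,r.fun
def getpan(c0,cams=('scene','side')):
    v=[]
    for c in cams:
        f=grab_frame(c); s=silhouettes(c,'pan_centre')
        if not s: print('no mask',c); continue
        m=s[0]['mask'].astype(np.uint8)
        m=cv2.morphologyEx(m,cv2.MORPH_OPEN,np.ones((25,25),np.uint8)) # drops the handle
        v.append((f,m.astype(np.float32))); print(c,s[0]['score'],m.sum(),fitpan(v[-1:],c0))
    r=fitpan(v,c0); print('both',r); return r[0]
E
python3 - <<'E'
from h import *
f=grab_frame('scene'); I=f['img'].astype(int)
getpan([.465,.065])
# white rings -> fit circle on glass
w=(I.min(2)>150); ys,xs=np.nonzero(w[118:195,345:450]); ys+=118; xs+=345
P=np.array([at(f,(x,y),.022)[:2] for x,y in zip(xs,ys)])
c0=np.array([.4796,-.1817]); rr=np.hypot(*(P-c0).T)
from scipy.optimize import least_squares
k=(abs(rr-.06)<.012)|(abs(rr-.106)<.008)
for R,t in ((.06,.012),(.106,.010)):
    Q=P[abs(rr-R)<t]; r=least_squares(lambda p:np.hypot(*(Q-p[:2]).T)-p[2],[*c0,R],loss='soft_l1',f_scale=.002); print('ring',len(Q),r.x,r.cost)
print('cross',P[rr<.012].mean(0),(rr<.012).sum())
o=(I[:,:,0]>170)&(I[:,:,1]<130)&(I[:,:,2]<90); ys,xs=np.nonzero(o[190:260,300:420]); 
Q=np.array([at(f,(x+300,y+190),.022)[:2] for x,y in zip(xs,ys)])
r=least_squares(lambda p:np.hypot(*(Q-p[:2]).T)-.1075,[.465,.065],loss='soft_l1',f_scale=.002); print('boil',len(Q),r.x)
print('handle tip',at(f,(460,155),.277))
# arm model
A=[];B=[];rot=get_state()['eef_rot']
for x in np.linspace(.35,.6,6):
  for y in (0,.2):
    for z in (.08,.2,.3):
        q=ik([x,y,z],rot)
        if q is None: continue
        b=q[1]-q[2];A.append([1,np.sin(q[1]),np.cos(q[1]),np.sin(b),np.cos(b)]);B.append([np.hypot(x,y),z])
X,res,*_=np.linalg.lstsq(np.array(A),np.array(B),rcond=None);print(X.round(3),res)
for p in ([.465,.06,.075],[.47,0.,.075],[.48,-.25,.075]):
    print(p,[ (lambda q: None if q is None else np.round(q,3))(ik(p,r)) for r in ([np.pi,0,0],[0,np.pi,0])])
E
```

```text
scene 0.65 6940 (array([0.46762855, 0.07081649]), np.float64(0.04307456687092781))
side 0.75 6881 (array([0.46779701, 0.06624256]), np.float64(0.05239064246416092))
both (array([0.46801847, 0.06991627]), np.float64(0.09973950684070587))
ring 243 [ 0.48444564 -0.17994607  0.0573809 ] 0.0008785860322877068
ring 221 [ 0.48418386 -0.17900478  0.10555906] 0.0004331442985469586
cross [ 0.48431036 -0.17860552] 14
boil 26 [0.46956007 0.06310735]
handle tip [0.28597353 0.03124142 0.277     ]
[[ 0.021 -0.119]
 [ 0.506  0.   ]
 [-0.007  0.514]
 [ 0.067 -0.398]
 [ 0.392  0.07 ]] [5.40764207e-07 2.88813405e-19]
[0.465, 0.06, 0.075] [array([-0.029,  0.356, -0.61 ,  0.605,  0.   ,  3.112]), array([-0.029,  0.356, -0.61 ,  0.605,  0.   , -0.029])]
[0.47, 0.0, 0.075] [array([-0.157,  0.358, -0.607,  0.606,  0.   ,  2.984]), array([-0.157,  0.358, -0.607,  0.606,  0.   , -0.157])]
[0.48, -0.25, 0.075] [array([-0.617,  0.467, -0.423,  0.681,  0.   ,  2.525]), array([-0.617,  0.467, -0.423,  0.681,  0.   , -0.617])]
```

Run:
```python
from h import *
D=[0,np.pi,0]; pan=np.array([.468,.069]); w=np.array([.4843,-.179]); d=(w-pan)/np.linalg.norm(w-pan)
grab(20)
p=get_state()['position']; move_l([p[0],p[1],.34],.25)
movep([*pan,.32],D); move_l([*pan,.2],.25); print(move_l([*pan,.075],.1,until_force=8))
print(get_state()['clock'],get_state()['contact_force'])
move_l([*(pan+d*.045),.075],.1)
print(move_l([*(w+d*.045),.075],.06,until_force=25))
s=get_state(); print(s['clock'],s['position'],s['contact_force'])
c=getpan(list(w-.01*d)); 
for cam in('scene','side'): cv2.imwrite(f'pics/{cam}1.png',grab_frame(cam)['img'][:,:,::-1])
print(grab_frame('wrist')['T_tool_cam'])
```

```text
False
6.2083 [0.41462444 0.13111767 0.64627774]
False
11.1 [ 0.48721    -0.22381332  0.07498823] [-0.24582394  4.17702364  3.0368084 ]
scene 0.71 4443 (array([ 0.49857143, -0.15824149]), np.float64(0.2861664295196533))
side 0.61 4402 (array([ 0.49826867, -0.16253745]), np.float64(0.1029219701886177))
both (array([ 0.49834465, -0.1580895 ]), np.float64(0.3935185968875885))
[[ 1.05602602e-04 -9.47966254e-01 -3.18370806e-01  8.27961268e-02]
 [ 9.99999981e-01  4.70420106e-05  1.91626746e-04  7.57433576e-05]
 [-1.66678886e-04 -3.18370820e-01  9.47966241e-01 -1.42031084e-01]
 [ 0.00000000e+00  0.00000000e+00  0.00000000e+00  1.00000000e+00]]
```

View pics/scene1.png

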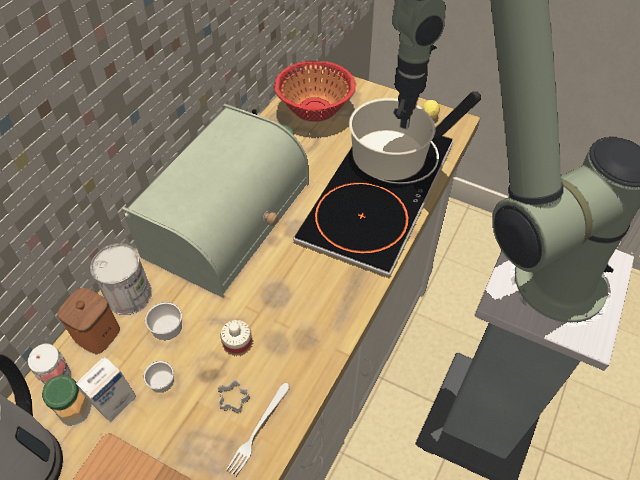

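The orange cross (362,216) is now visible. The pan (rim about (392,132)) is short of the white ring and too far towards +x. I'll lift out, turn the gripper so its camera faces away from the handle, and measure unobstructed.

Run:
```python
from h import *
move_l([.495,-.175,.075],.1); move_l([.495,-.165,.34],.25); movep([.45,-.1,.36],[np.pi,0,0])
s=get_state(); print(s['clock'],s['q'],s['eef_rot'])
c=getpan([.498,-.160])
f=grab_frame('scene'); cv2.imwrite('pics/scene2.png',f['img'][:,:,::-1])
for r in tip_of('scene','boil_zone')[:1]: print('boil',r,at(f,r['centre'],.022))
I=f['img'].astype(int); o=(I[:,:,0]>170)&(I[:,:,1]<130)&(I[:,:,2]<90); ys,xs=np.nonzero(o[175:260,300:420])
Q=np.array([at(f,(x+300,y+175),.022)[:2] for x,y in zip(xs,ys)])
from scipy.optimize import least_squares
r=least_squares(lambda p:np.hypot(*(Q-p[:2]).T)-p[2],[.465,.06,.107],loss='soft_l1',f_scale=.002); print('boilring',len(Q),r.x)
print('d',np.linalg.norm(r.x[:2]-[.4843,-.179]),'tip',at(f,(475,97),.277))
v=f['img'][:,:,::-1].copy()
for cc,col in((c,(0,255,0)),):
    for R,z in((.1045,.127),(.089,.022)): cv2.polylines(v,[proj(f,circ(cc,R,z)).astype(np.int32)],True,col,1)
for R in(.108,.06): cv2.polylines(v,[proj(f,circ([.4843,-.179],R,.022)).astype(np.int32)],True,(255,0,255),1)
cv2.imwrite('pics/o2.png',cv2.resize(v[60:280,290:500],None,fx=2.7,fy=2.7))
```

```text
16.0167 [-3.79071082e-01  1.01736041e-01 -1.52600887e-01  1.31657973e+00
 -6.71669086e-06  2.76237762e+00] [-3.14155434e+00 -2.26115652e-04  1.79490395e-04]
scene 0.57 5495 (array([ 0.49894805, -0.15941549]), np.float64(0.04231119155883789))
side 0.95 4660 (array([ 0.4968167 , -0.16584134]), np.float64(0.050616953521966934))
both (array([ 0.49852396, -0.16025151]), np.float64(0.10164786875247955))
boil {'centre': [361.7, 220.3], 'score': 0.89} [0.46517457 0.0689049  0.022     ]
boilring 194 [0.47229272 0.05650938 0.10519028]
d 0.23581527613773504 tip [ 0.31693755 -0.16097494  0.277     ]
```

View pics/o2.png

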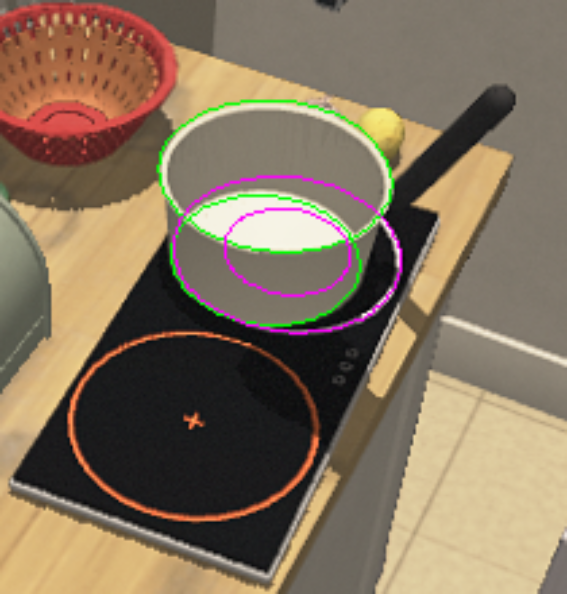

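```bash
cat > t.py <<'E'
from h import *
from scipy.spatial.transform import Rotation as Ro
W=np.array([.4843,-.179])
def tow(pan,off,n):
    v=W-pan; e=v/np.linalg.norm(v); yaw=np.arctan2(e[1],e[0])+np.pi/2
    r=(Ro.from_euler('z',yaw)*Ro.from_rotvec([np.pi,0,0])).as_rotvec(); q=ik([*pan,.2],r); print('yaw',yaw,q)
    movep([*pan,.24],r); move_l([*pan,.075],.12,until_force=10)
    move_l([*(pan+e*(off-.012)),.075],.1); print(move_l([*(W+e*off),.075],.03,until_force=25))
    s=get_state(); print(s['clock'],s['position'],s['contact_force'])
    move_l([*(W+e*.02),.075],.1); move_l([*(W+e*.02),.3],.25); movep([.45,-.08,.36],r)
    c=getpan(list(W)); f=grab_frame('scene'); v=f['img'][:,:,::-1].copy(); print(get_state()['clock'])
    for R,z in((.1045,.127),(.089,.022)): cv2.polylines(v,[proj(f,circ(c,R,z)).astype(np.int32)],True,(0,255,0),1)
    cv2.polylines(v,[proj(f,circ(W,.108,.022)).astype(np.int32)],True,(255,0,255),1)
    cv2.imwrite(f'pics/o{n}.png',cv2.resize(v[60:280,290:500],None,fx=2.7,fy=2.7))
E
python3 -c "
from t import *
tow(np.array([.4988,-.1598]),.0645,3)"
```

```text
yaw -0.6468261173211989 [-4.51023188e-01  3.01780337e-01 -3.11184743e-01  9.57831247e-01
 -4.44089210e-16 -2.94578972e+00]
False
24.5583 [ 0.44546105 -0.2306259   0.07505302] [2.07001618 1.83307568 2.0023869 ]
scene 0.79 5428 (array([ 0.48828872, -0.18139914]), np.float64(0.04570053517818451))
side 0.8 4543 (array([ 0.48533139, -0.18692491]), np.float64(0.04473916068673134))
both (array([ 0.48739236, -0.18227511]), np.float64(0.1017862856388092))
27.0417
```

View pics/o3.png

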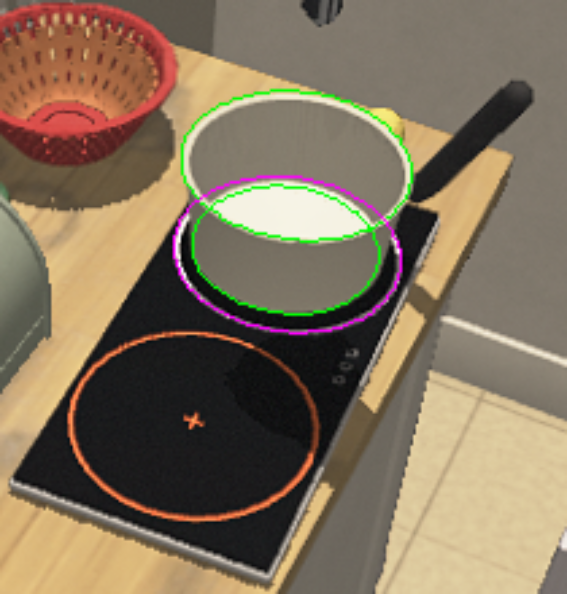

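The pan sits inside the white ring with a near-even gap all round. The fit puts it about 4 mm off centre. I'll cross-check x against the boil ring in the side view before handing in.

Run:
```python
from t import *
from scipy.optimize import least_squares
f=grab_frame('side'); cv2.imwrite('pics/side3.png',f['img'][:,:,::-1])
I=f['img'].astype(int); o=(I[:,:,0]>150)&(I[:,:,1]<130)&(I[:,:,2]<90); o[:200]=0;o[265:]=0;o[:,:275]=0;o[:,415:]=0
ys,xs=np.nonzero(o); Q=np.array([at(f,(x,y),.022)[:2] for x,y in zip(xs,ys)])
r=least_squares(lambda p:np.hypot(*(Q-p[:2]).T)-.106,[.47,.06],loss='soft_l1',f_scale=.002); print('side boil',len(Q),r.x,'scene .4723 .0565')
for c in('scene','side'):
    g=grab_frame(c)
    for t in tip_of(c,'timer')[:1]: print('timer',at(g,t['centre'],0))
    for t in tip_of(c,'pan_centre')[:1]: print('pan',t['score'],at(g,t['centre'],.022))
```

```text
side boil 284 [0.47152369 0.0561102 ] scene .4723 .0565
timer [0.55524711 0.45539876 0.        ]
pan 0.59 [ 0.48670779 -0.17145589  0.022     ]
timer [0.55932325 0.45616896 0.        ]
```

```bash
python3 -c "
from cell import *
print(sign_off(), get_state()['clock'])"
```

```text
the job is handed in; nothing more can be done
the job is handed in; nothing more can be done
```

I slid the saucepan across the glass onto the white-ringed keep-warm zone, about 4–5 mm off centre by the camera fits (possibly up to 8 mm); I left it rather than risk a nudge by the handle, the timer was not touched, and the job was handed in at about 27 s.

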